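Fold down the cup step of a hot-water font and set a cup under the spout

TASK

Get the hot-water font ready to fill the small cup: push the folded-up cup step forward past its over-centre spring so that it snaps down, then press it gently the rest of the way until its feet stand on the drip tray. Then stand the cup upright on the step, and finally swing the spout round so that its outlet is over the middle of the cup. The step is thin sheet, so never lean on it hard, and leave the milk pitcher, the tamper and the stack of paper cups where they are.

Things in the scene. Friction and masses are not known exactly. Their poses are not given: they have to be found in the camera images.
- font: Hot-water font fixed to the counter: steel column, 40 mm diameter, 235 mm high, on the rear of a drip tray. Origin: column axis at counter height. Font frame: -y forward to the step, x sideways, z up; only its yaw varies. Two hinge ears at x = +-106 mm, y -55 to -5 mm, 105 mm high; a thin spring at x = +114 mm.
- drip_tray: The steel drip tray under the font: 260 mm (x) by 230 mm (y), from y = +40 to -190 mm in the font frame, its slotted grid 30 mm above the counter. Same origin and axes as the font.
- cup_step: Folding cup step: steel sheet 200 mm wide (x), 4 mm thick, 120 mm from hinge to free edge. Origin: mid hinge axis, which runs along x at font y = -45, z = 95 mm. Its own z points to the free edge, its own y out of the cup side. Starts folded up, leaning 0.12 rad back to the column, cup side to the column; turns forward and down (about +x) to about level. Over 20 N bends it.
- step_edge (a point): Point on the cup side of the step, 105 mm from the hinge and 85 mm to its -x side: beyond the column, so it can be reached from behind. A lip 6 mm high, 4 mm thick runs along the free edge on this side. Pushed here the spring yields at 6 to 8 N, falling to nothing 0.8 rad from folded; from there the step snaps down by itself to about 1.58 rad from folded, 0.11 rad short of level.
- step_spot (a point): Point on the cup side of the step (upper face when down), 55 mm from the hinge, centred in x; axes of the step. After the snap the spring is slack and the stiff hinge leaves the feet 6 to 18 mm over the grid: 1 to 3 N down at the free edge moves it on until the feet meet the tray and it goes solid, and it then stays. Level, this point lies below the outlet of the spout at 0.
- step_legs (a point): Mid-point between the roots of the step's two 8 mm legs, on its underside, 108 mm from the hinge; the legs stand 85 mm to either side, square to the sheet. Their rubber feet are screwed in or out, making them 57 to 69 mm long from here as someone left them (not reported), so the step ends level within 0.06 rad and the stop has to be felt.
- spout (a joint): Angle of the spout about the column, rad: 0 points straight forward over the step; positive turns it to the font's +x side, where it starts (1.3 to 2.0). It turns between -2.3 and 2.3 with a little friction (1.2 N at its end) and stays where it is left.
- spout_outlet (a point): Lower end of the spout, 100 mm from the column axis, 197 mm above the counter. Tube of 14 mm diameter: a level run at 249 mm height from the hub (44 mm diameter, top at 264 mm), then at its end a leg straight down (240 to 207 mm height), ending in a nozzle of 17 mm diameter.
- cup_mid (a point): Centre (half-way up) of the small white ceramic cup without handle: 60 mm high, outside diameter 66 mm at the rim, 60 mm half-way up, 53 mm at the foot, wall 4 mm, about 0.16 kg. Stands upright on the counter to the right of the font; z points up through its mouth.
- pitcher: Bystander: steel milk pitcher 105 mm high, 94 mm in diameter, handle to its -y side. Origin at the centre of its underside.
- tamper: Bystander: aluminium tamper, 58 mm in diameter, 94 mm high, on a black rubber mat. Origin at the centre of its underside.
- paper_cups: Bystander: stack of white paper cups, 83 mm in diameter, 169 mm high. Origin at the centre of its underside.

How it is judged (in metres and radians):
On the way, in this order (a step that is already met when the one before it is completed fails the run):
1. the step is folded down and pressed home: its feet stand on the drip tray (contact force between cup_step and drip_tray above 0.5 N), for 0.3 s.
2. the cup stands upright on the step, which stays home (y of cup_mid in the frame of step_spot between 0.024 and 0.037 m and x of cup_mid in the frame of step_spot between -0.085 and 0.085 m and z of cup_mid in the frame of step_spot between -0.045 and 0.045 m and angle between cup_mid's own z axis and vertical below 0.12 rad and contact force between cup_step and drip_tray above 0.5 N), for 0.3 s.
At the end, for the whole second after the job is handed in: The step is down with its feet bearing on the drip tray (over 0.5 N); the cup stands upright (within 0.12 rad) on the step, within 85 mm sideways and 45 mm in depth of the step spot; the spout's outlet is over the middle of the cup (within 18 mm horizontally) (all of step 2 and horizontal distance between spout_outlet and cup_mid below 0.018 m); the robot touches nothing.
It fails at once if the step is pushed with more than 20 N by the robot (contact force between any of the fingers, the arm and cup_step above 20 N).
It fails at once if the cup is tipped over (angle between cup_mid's own z axis and vertical above 0.8 rad).
It fails at once if the pitcher, the tamper or the paper cups are moved by more than 30 mm (distance of any of pitcher, tamper, paper_cups from where it was at the start of the episode above 0.03 m).
It also fails if it takes over 66 s, if anything falls off the work surface, if the arm or the gripper's body presses on something with over 40 N, if the wrist force passes 120 N, or if a joint passes its speed limit or range.

ROBOT

A 6-joint arm with a two-finger parallel gripper is mounted at the origin on the work surface. World frame = base frame: x ahead of the robot, y to its left, z up, the work surface at z = 0. Lengths are in m, angles in degrees, forces in N, time in s.
With the tool pointing down it reaches from about 0.4 to 0.825 m from the base axis. Payload 7 kg.
Tool frame: the origin (TCP) lies midway between the tips of the shut fingers; the grasp point (between the pads) lies 19 mm behind it; z points along the fingers, x is the direction in which the jaws open and shut, and the axes are right-handed (so a half turn about z gives the same grasp; the last joint's range is limited). The gripper opens to 88 mm and grips with 3 to 60 N. Pads are 19 mm wide; open, the fingers measure 130 mm over their backs; the gripper's body (78 mm by 193 mm) begins 47 mm behind the grasp point.
Start: joints at [-48.352, 20.546, 0.682, 0, -70.136, -16.507], TCP at [0.287, -0.611, 0.227] pointing down, gripper open.
Joint ranges: [-176.03, 176.03], [-82.01, 121.73], [-58.28, 71.71], [-173.87, 95.51], [-174.79, -0.11], [-173.66, 173.66]. Speed limits (degrees/s): [136.94, 136.94, 172.46, 180, 180, 180].

INTERFACE

Orientations are given as [roll, pitch, yaw] about the fixed x, y, z axes, in that order (R = Rz(yaw) Ry(pitch) Rx(roll)).
In Python, from plant import * gives the robot as it stands. The module is installed in compiled form; this text tells all that it offers.
- The arm moves only by the shell command python3 -m pendant 'ROWS' [OPENING]. ROWS is JSON, a list that holds one entry, the list of rows, each a list of 6 numbers: the shift along the world's x, y, z in mm, then the turn, a rotation vector about the world's x, y, z in degrees. A call has 1 to 10 rows; each row is the pose to reach, as a shift and turn from the pose commanded when the call began; what a row does not reach only later rows make up. A row lasts 1/8 s, in which the tool goes at most 62.5 mm and 10.7 degrees, less where a joint would pass 70% of its speed; a pose out of reach is approached as far as the arm can. A call with a gripper value outside its range is refused whole. OPENING is the closure, from -1 (fully open) to 1 (shut), set as the call begins (- or left out, the last holds). The fingers move at their own pace and stop on an object; the grip force is fixed at half the most. Time passes only in rows, so rows that repeat a pose let the fingers close. It gives the time, the measured TCP pose, the force and the opening at its end, in the units of the state.
- get_obs(): the state, without advancing time (a new reading comes with each control period).
- snapshot(name): name is "scene" or "top" or "wrist"; returns a dict with "pixels" (420x560x3 uint8, red, green, blue), "depth" (420x560 float32, m along the optical axis (not along the pixel's ray), 0 where there is no reading), "fx", "fy", "cx", "cy" (pixels), "pose" (4x4, takes a point from camera to world coordinates); the wrist camera has in their place "tool_from_camera" (4x4, takes a point from camera to tool coordinates, whose origin is the TCP and whose axes are the tool frame's). Camera axes: x right, y down, z forward; pixel columns grow to the right and rows downward; lengths in m; the calibration is good to about 2 mm. A picture is of the moment at which its call begins: read the wrist's pose just before it.
- close_job(): hands the job in, once; it reports no verdict.
The state is a dict: "clock": time; "joint_pos": joint angles; "qvel": joint speeds; "tau": joint torques, N m; "tool_pos": TCP position; "orientation": TCP orientation; "force": force on the tool from outside, world axes, zero at the start; "moment": the same for the moment, N m; "opening": finger opening in m.
Only numpy, scipy, OpenCV 4.12 (cv2) and the standard library are available. Lean on these libraries where they do the work, as an engineer would, in place of code of your own. Each camera call takes 0.05 s, during which the arm holds its last target. There are 200 camera calls.

## Working session

There is one attempt and no reset: what is moved stays moved. The work goes in short steps, Python scripts to look and compute and a shell command to move; the robot and the scene stay as the last step left them, time stands still between calls to the robot, and variables do not carry over. Pictures are saved under pics/ and viewed, about 8 in all and at most 12, crops included, and the job is handed in when it is done.

```bash
mkdir -p pics
cat > h.py <<'E'
from plant import *
import numpy as np, cv2
def cam(name,tag):
    o=get_obs(); s=snapshot(name); 
    if name=="wrist":
        from scipy.spatial.transform import Rotation as R
        T=np.eye(4);T[:3,:3]=R.from_euler('xyz',o['orientation'],degrees=True).as_matrix();T[:3,3]=o['tool_pos']
        s['pose']=T@s['tool_from_camera']
    np.savez('pics/'+tag+'.npz',**{k:s[k] for k in ('depth','fx','fy','cx','cy','pose','pixels')})
    cv2.imwrite('pics/'+tag+'.png',s['pixels'][:,:,::-1]); return s
def cloud(s):
    v,u=np.mgrid[0:420,0:560]; d=s['depth']
    P=np.stack([(u-s['cx'])/s['fx']*d,(v-s['cy'])/s['fy']*d,d],-1)
    T=s['pose']; W=P@T[:3,:3].T+T[:3,3]; W[d==0]=np.nan; return W
E
python3 - <<'E'
from h import *
print(get_obs())
a=cam("scene","s1");b=cam("top","t1")
for s in(a,b): print(s['pose'].round(3),s['fx'])
E
```

```text
{'clock': 0.0, 'joint_pos': array([-4.83523354e+01,  2.05918829e+01,  6.33769002e-01, -2.05507056e-02,
       -7.01370972e+01, -1.65046990e+01]), 'qvel': array([ 0.02310616, -0.03602197,  0.02037129,  0.05975806, -0.03221562,
       -0.10168357]), 'tau': array([-6.93799320e-04, -5.82724464e+01,  2.93061680e+01,  6.99759990e+00,
        6.99918033e-03, -1.43747975e-04]), 'tool_pos': array([ 0.28653272, -0.61061458,  0.22561626]), 'orientation': array([-1.79991471e+02, -9.67768892e-02,  1.15135960e+02]), 'force': array([ 0.62369155, -0.33560364,  0.0905095 ]), 'moment': array([-0.02666955, -0.00608244, -0.02743186]), 'opening': 0.08733569097958974}
[[-0.645  0.442 -0.624  1.377]
 [ 0.764  0.362 -0.534  0.665]
 [-0.01  -0.821 -0.571  0.918]
 [ 0.     0.     0.     1.   ]] 444.9983488811496
[[-0.028 -0.982  0.184  0.28 ]
 [-0.999  0.032  0.019 -0.062]
 [-0.025 -0.184 -0.983  1.573]
 [ 0.     0.     0.     1.   ]] 502.3136982530994
```

Run:
```python
import cv2,numpy as np
a=cv2.imread('pics/s1.png');b=cv2.imread('pics/t1.png')
cv2.imwrite('pics/both.png',cv2.resize(np.vstack([a,b]),None,fx=0.71,fy=0.71))
```

```text
(no output)
```

View pics/s1.png

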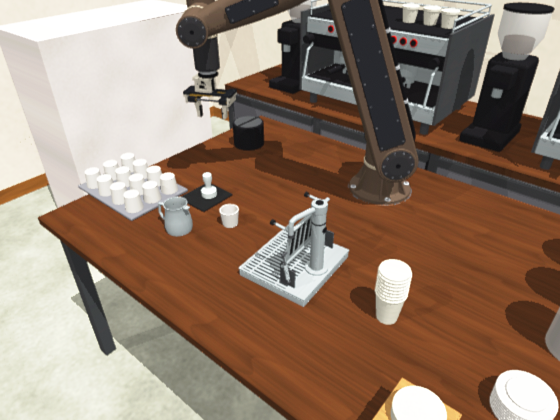

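View pics/t1.png

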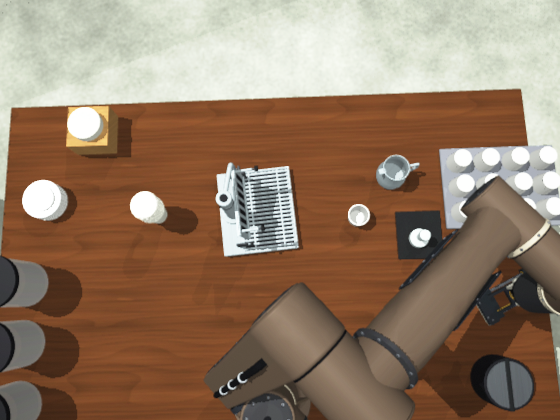

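The scene shows the font with its spout swung to world +x and its step folded up, and the tray lying toward -y. In the top view the column is at about (224,198), the tray spans (218-298,167-255), the cup is at (359,215), the pitcher at (394,172), the tamper at (420,238) and the paper cups at (148,207).

Run:
```python
from h import *
W={}
for t in('t1','s1'):
    s=dict(np.load(f'pics/{t}.npz')); W[t]=cloud(s)
w=W['t1']
def box(u0,u1,v0,v1,z0,z1,t='t1'):
    p=W[t][v0:v1,u0:u1].reshape(-1,3); return p[(p[:,2]>z0)&(p[:,2]<z1)]
print('counter',np.nanmedian(w[280:300,180:200].reshape(-1,3),0))
p=box(205,305,155,265,.02,.04); r=cv2.minAreaRect((p[:,:2]*1000).astype(np.float32)); print('tray',r,cv2.boxPoints(r),np.median(p[:,2]))
p=box(340,380,195,235,.045,.08); r=cv2.minEnclosingCircle((p[:,:2]*1000).astype(np.float32)); print('cup',r,p[:,2].max())
p=box(205,245,180,215,.255,.28); r=cv2.minEnclosingCircle((p[:,:2]*1000).astype(np.float32)); print('hub',r,np.median(p[:,2]),len(p))
for n,b in dict(spout=(205,260,150,205,.235,.256),pit=(370,420,150,195,.09,.12),tamp=(400,440,220,255,.05,.12),pap=(125,170,185,230,.15,.18)).items():
    p=box(*b); print(n,len(p),p.mean(0).round(3),p.min(0).round(3),p.max(0).round(3))
for t in W:
    p=box(205,300,150,265,.185,.22,t) if t=='t1' else box(260,330,190,290,.17,.22,t)
    print(t,'step',len(p),cv2.fitLine((p).astype(np.float32),cv2.DIST_HUBER,0,.01,.01).ravel().round(3),p.min(0).round(3),p.max(0).round(3))
a=cv2.imread('pics/t1.png')[140:270,190:320]; b=cv2.imread('pics/s1.png')[185:305,230:360]
cv2.imwrite('pics/crop1.png',np.hstack([cv2.resize(a,(400,400),interpolation=2),cv2.resize(b,(400,400),interpolation=2)]))
```

```text
counter [0.32651239 0.24746524 0.00084876]
tray ((566.147705078125, 32.5635986328125), (262.8356628417969, 230.4805450439453), 5.054568767547607) [[425.08774  135.77722 ]
 [445.39413  -93.80703 ]
 [707.20764  -70.650024]
 [686.90125  158.93423 ]] 0.029780650640018003
cup ((536.853759765625, -279.7721252441406), 33.0349235534668) 0.06736055520013795
hub ((571.772705078125, 102.94877624511719), 35.57173156738281) 0.26185493450689834 241
spout 98 [0.616 0.094 0.252] [0.543 0.083 0.242] [0.661 0.129 0.256]
pit 207 [ 0.673 -0.394  0.102] [ 0.63  -0.465  0.09 ] [ 0.707 -0.341  0.113]
tamp 115 [ 0.463 -0.462  0.096] [ 0.447 -0.479  0.052] [ 0.479 -0.449  0.107]
pap 647 [0.565 0.346 0.169] [0.526 0.307 0.151] [0.606 0.388 0.178]
t1 step 566 [ 0.998  0.062 -0.017  0.518  0.075  0.213] [0.462 0.001 0.185] [0.661 0.121 0.22 ]
s1 step 623 [ 0.947 -0.299  0.115  0.604  0.085  0.199] [0.461 0.004 0.17 ] [0.666 0.131 0.22 ]
```

View pics/crop1.png

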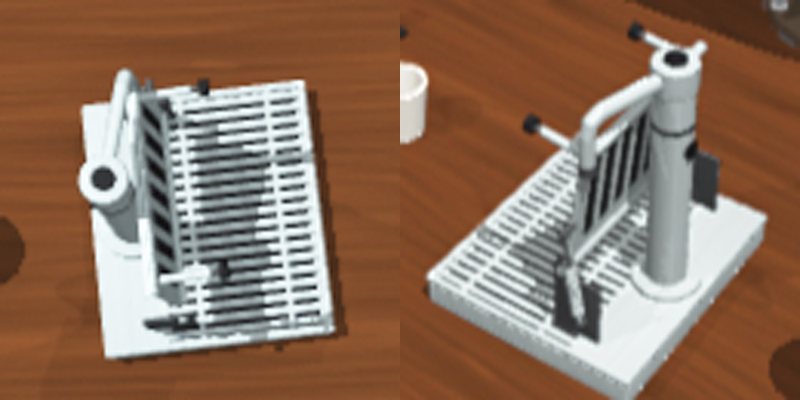

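```bash
python3 -m pendant '[[[0,0,40,0,0,-5],[10,40,75,0,0,-10],[25,95,75,0,0,-15],[35,150,75,0,0,-20.1],[50,205,75,0,0,-20.1],[65,260,75,0,0,-20.1],[80,315,75,0,0,-20.1],[95,370,75,0,0,-20.1],[105,425,75,0,0,-20.1],[118,470,75,0,0,-20.1]]]' 1
```

```text
clock: 1.35
tool_pos: [0.4045, -0.1391, 0.3017]
orientation: [180.0, -0.0, 95.1]
force: [1.1, -0.2, 0.1]
opening: 0.0009
```

```bash
python3 -m pendant '[[[14,54,0,0,0,0],[27,105,0,0,0,0],[40,158,0,0,0,0],[54,211,0,0,0,0],[67,264,0,0,0,0],[68,264,0,0,0,0],[68,264,-50,0,0,0],[68,264,-90,0,0,0],[68,264,-110,0,0,0],[68,264,-110,0,0,0]]]'
python3 - <<'E'
from h import *
s=cam("scene","s2");w=cam("top","t2");W=cloud(s)
print(get_obs()['force'])
a=cv2.imread('pics/t2.png')[120:290,170:340]; b=cv2.imread('pics/s2.png')[155:305,230:380]
cv2.imwrite('pics/crop2.png',np.hstack([cv2.resize(a,(400,400),interpolation=2),cv2.resize(b,(400,400),interpolation=2)]))
E
```

```text
clock: 2.6
tool_pos: [0.4717, 0.1218, 0.1902]
orientation: [-179.8, 0.1, 95.0]
force: [0.6, -0.7, -0.3]
opening: 0.0003
[ 0.76829854 -0.16814301  0.97744901]
```

View pics/crop2.png

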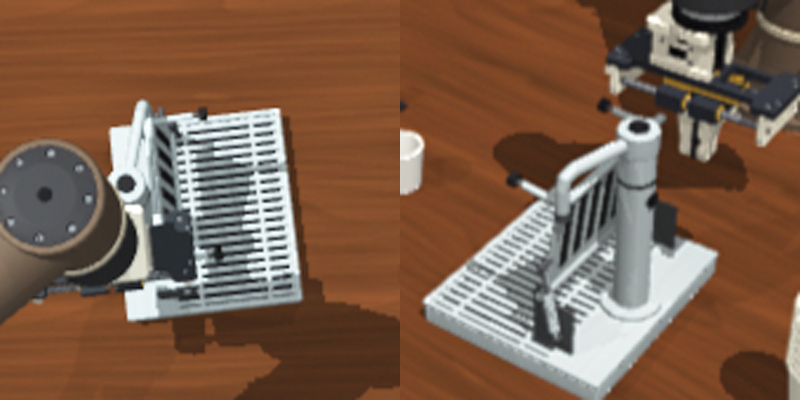

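The shut fingers stand behind the step's -x end, clear of the column. Pushing forward.

```bash
python3 -m pendant '[[[1,-10,0,0,0,0],[1,-16,0,0,0,0],[2,-21,0,0,0,0],[2,-26,0,0,0,0],[3,-31,0,0,0,0],[3,-37,0,0,0,0],[4,-43,-1,0,0,0],[4,-49,-2,0,0,0],[5,-55,-3,0,0,0],[5,-60,-4,0,0,0]]]'
```

```text
clock: 3.95
tool_pos: [0.4794, 0.064, 0.1888]
orientation: [179.8, -0.1, 95.1]
force: [0.7, 4.8, 5.9]
opening: 0.0004
```

```bash
cat >> h.py <<'E'
C=np.array([.5595,.1073]); A=np.radians(5.05)
def font(P):
    d=P[...,:2]-C; c,s=np.cos(A),np.sin(A)
    return np.stack([d[...,0]*c+d[...,1]*s,-d[...,0]*s+d[...,1]*c,P[...,2]],-1)
def stepprof(t='s',tag='x'):
    s=cam('scene',tag); F=font(cloud(s)).reshape(-1,3)*1000
    m=(F[:,0]>-60)&(F[:,0]<95)&(F[:,1]<-25)&(F[:,1]>-185)&(F[:,2]>50)&(F[:,2]<225); F=F[m]
    return s,F
E
python3 - <<'E'
from h import *
s,F=stepprof(tag='s3')
for z in range(90,225,10):
    q=F[(F[:,2]>z)&(F[:,2]<z+10)&(F[:,0]<-25)]
    if len(q): print(z,len(q),np.percentile(q[:,1],[5,50,95]).round(0))
for k in range(3): print(get_obs()['force'].round(1)); snapshot('top')
b=s['pixels'][155:305,230:380,::-1]
cv2.imwrite('pics/crop3.png',cv2.resize(b,(500,500),interpolation=2))
E
```

```text
90 5 [-42. -40. -39.]
100 8 [-45. -44. -43.]
110 6 [-46. -45. -44.]
120 12 [-49. -46. -45.]
130 8 [-50. -48. -47.]
140 10 [-50. -48. -47.]
150 13 [-52. -50. -49.]
160 12 [-53. -51. -50.]
170 17 [-54. -52. -50.]
190 1 [-56. -56. -56.]
200 8 [-56. -55. -52.]
210 18 [-60. -54. -51.]
[1.4 3.9 3.4]
[1.6 3.5 2.7]
[2.5 4.  3.3]
```

View pics/crop3.png

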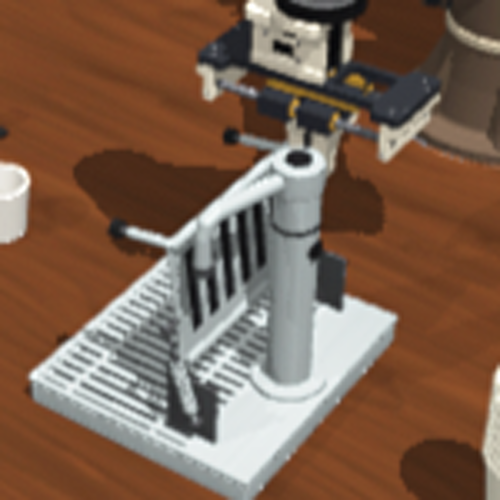

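```bash
python3 -m pendant '[[[0,-6,0,0,0,0],[1,-12,-1,0,0,0],[1,-18,-3,0,0,0],[2,-24,-5,0,0,0],[2,-30,-8,0,0,0],[3,-35,-11,0,0,0],[3,-40,-14,0,0,0],[4,-44,-16,0,0,0]]]'
```

```text
clock: 5.15
tool_pos: [0.4809, 0.0183, 0.1708]
orientation: [-179.9, 0.0, 95.0]
force: [-0.4, 0.5, -0.0]
opening: 0.0004
```

```bash
python3 -m pendant '[[[0,-4,-3,0,0,0],[0,-7,-5,0,0,0],[1,-10,-8,0,0,0],[1,-13,-10,0,0,0]]]'
python3 - <<'E'
from h import *
s,F=stepprof(tag='s4')
for z in range(60,225,10):
    q=F[(F[:,2]>z)&(F[:,2]<z+10)&(F[:,0]<-25)]
    if len(q): print(z,len(q),np.percentile(q[:,1],[5,50,95]).round(0))
E
```

```text
clock: 5.65
tool_pos: [0.4827, 0.0057, 0.1613]
orientation: [-180.0, 0.0, 95.0]
force: [-0.1, 0.0, -0.1]
opening: 0.0002
90 12 [-54. -50. -40.]
100 52 [-69. -59. -43.]
110 57 [-85. -76. -66.]
120 46 [-101.  -92.  -82.]
130 12 [-122. -101.  -97.]
140 55 [-136. -126. -117.]
150 32 [-144. -139. -134.]
160 12 [-145. -142. -140.]
```

```bash
python3 -m pendant '[[[0,10,20,0,0,0],[0,10,20,0,0,0]]]'
python3 - <<'E'
from h import *
s,F=stepprof(tag='s5')
for y in range(-175,-35,10):
    q=F[(F[:,1]>y)&(F[:,1]<y+10)&(F[:,0]<-25)&(F[:,2]<180)]
    if len(q): print(y+5,len(q),np.percentile(q[:,2],[5,50,95]).round(0))
E
```

```text
clock: 5.95
tool_pos: [0.4837, 0.0165, 0.1828]
orientation: [179.9, -0.0, 95.1]
force: [0.8, 1.1, -0.6]
opening: 0.0003
-160 34 [102. 108. 114.]
-150 18 [102. 104. 106.]
-140 23 [ 99. 104. 106.]
-130 12 [ 99. 104. 106.]
-120 1 [104. 104. 104.]
-110 9 [101. 103. 104.]
-100 22 [ 97. 101. 104.]
-90 24 [ 98. 101. 102.]
-80 27 [ 96.  99. 103.]
-70 22 [ 96.  99. 101.]
-60 26 [ 96.  98. 101.]
-50 13 [ 96.  99. 102.]
-40 7 [ 95. 100. 104.]
```

```bash
python3 -m pendant '[[[45,-29,0,0,0,0],[89,-58,0,0,0,0],[89,-58,-30,0,0,0],[89,-58,-52,0,0,0],[89,-58,-60,0,0,0],[89,-58,-64,0,0,0],[89,-58,-67,0,0,0],[89,-58,-67,0,0,0]]]'
```

```text
clock: 7.0
tool_pos: [0.572, -0.0419, 0.1151]
orientation: [179.9, -0.0, 95.1]
force: [0.5, 0.7, -0.0]
opening: 0.0004
```

```bash
python3 -m pendant '[[[0,0,-2,0,0,0],[0,0,-4,0,0,0],[0,0,-4,0,0,0]]]'
```

```text
clock: 7.38
tool_pos: [0.5719, -0.042, 0.1106]
orientation: [180.0, -0.0, 95.0]
force: [-0.0, -0.2, 0.0]
opening: 0.0005
```

```bash
python3 -m pendant '[[[0,0,-2,0,0,0],[0,0,-4,0,0,0],[0,0,-4,0,0,0]]]'
```

```text
clock: 7.75
tool_pos: [0.5717, -0.042, 0.1064]
orientation: [-180.0, -0.0, 95.0]
force: [0.9, 0.1, 0.3]
opening: 0.0003
```

```bash
for i in 1; do python3 -m pendant '[[[0,0,-1,0,0,0],[0,0,-2,0,0,0],[0,0,-2,0,0,0]]]'; python3 -c "
from plant import *
print(get_obs()['force'].round(1))"; done
```

```text
clock: 8.12
tool_pos: [0.5717, -0.042, 0.1045]
orientation: [-180.0, 0.0, 95.0]
force: [-0.5, 1.6, 0.4]
opening: 0.0006
[-0.5  1.6  0.4]
```

```bash
python3 -m pendant '[[[0,0,-1,0,0,0],[0,0,-2,0,0,0],[0,0,-2,0,0,0]]]'
```

```text
clock: 8.5
tool_pos: [0.5718, -0.0421, 0.1026]
orientation: [180.0, 0.0, 95.0]
force: [-0.3, 0.1, 1.6]
opening: 0.0007
```

```bash
python3 -m pendant '[[[0,0,-1,0,0,0],[0,0,-2,0,0,0],[0,0,-2,0,0,0]]]'
```

```text
clock: 8.88
tool_pos: [0.572, -0.0421, 0.1014]
orientation: [180.0, 0.0, 95.1]
force: [-2.7, 1.1, 8.6]
opening: 0.0004
```

```bash
python3 -m pendant '[[[0,0,-0.4,0,0,0],[0,0,-0.4,0,0,0],[0,0,-0.4,0,0,0]]]'
```

```text
clock: 9.25
tool_pos: [0.572, -0.0421, 0.1013]
orientation: [179.9, 0.0, 95.1]
force: [-3.7, 0.7, 10.9]
opening: 0.0006
```

Solid at about 11 N, so the feet are on the tray. Lifting off and heading to the cup, turning the jaws by +90°.

```bash
python3 -m pendant '[[[0,0,10,0,0,0],[0,0,50,0,0,0],[0,-30,90,0,0,10],[-5,-75,90,0,0,20],[-12,-115,90,0,0,30],[-18,-155,90,0,0,40],[-25,-190,90,0,0,50],[-30,-220,90,0,0,60],[-35,-238,90,0,0,70],[-35,-238,90,0,0,80]]]'
python3 - <<'E'
from h import *
s,F=stepprof(tag='s6')
for y in range(-175,-35,10):
    q=F[(F[:,1]>y)&(F[:,1]<y+10)&(F[:,2]<130)]
    if len(q): print(y+5,len(q),np.percentile(q[:,2],[5,50,95]).round(0))
E
```

```text
clock: 10.5
tool_pos: [0.5361, -0.2813, 0.1901]
orientation: [180.0, -0.0, 175.3]
force: [0.1, 0.9, 0.7]
opening: 0.0006
-170 7 [102. 103. 104.]
-160 156 [ 94. 100. 106.]
-150 126 [ 61.  97. 100.]
-140 100 [ 96.  98. 100.]
-130 99 [ 95.  98. 101.]
-120 95 [ 95.  98. 100.]
-110 84 [ 95.  97. 100.]
-100 92 [ 95.  97. 100.]
-90 106 [ 95.  97. 100.]
-80 112 [95. 97. 99.]
-70 120 [ 94.  97. 100.]
-60 116 [ 94.  97. 100.]
-50 85 [ 96.  99. 102.]
-40 101 [ 93.  99. 103.]
```

```bash
python3 -m pendant '[[[0,0,0,0,0,10],[0,0,0,0,0,10],[0,0,0,0,0,10]]]' -1
python3 - <<'E'
from h import *
s=cam('wrist','w1'); print(get_obs()['tool_pos'])
W=cloud(s).reshape(-1,3); p=W[(W[:,2]>.05)&(W[:,2]<.075)&(abs(W[:,0]-.537)<.06)&(abs(W[:,1]+.28)<.06)]
print(len(p)); 
if len(p)>10: print(cv2.minEnclosingCircle((p[:,:2]*1000).astype(np.float32)),p.min(0),p.max(0))
E
```

```text
clock: 10.92
tool_pos: [0.5368, -0.2799, 0.1902]
orientation: [180.0, -0.0, -175.2]
force: [0.3, -0.5, 0.9]
opening: 0.0248
[ 0.53674525 -0.27987207  0.19017888]
1121
((535.5198974609375, -282.7545471191406), 32.748863220214844) [ 0.50348064 -0.31545993  0.050005  ] [ 0.56805115 -0.25039549  0.06270267]
```

```bash
python3 -m pendant '[[[-1,-1,-40,0,0,0],[-1,-1,-80,0,0,0],[-1,-1,-100,0,0,0],[-1,-1,-100,0,0,0],[-1,-1,-100,0,0,0]]]'
```

```text
clock: 11.6
tool_pos: [0.5365, -0.2812, 0.0912]
orientation: [-180.0, 0.1, -175.0]
force: [0.8, 0.3, 0.1]
opening: 0.0791
```

```bash
python3 -m pendant '[[[0,0,-5,0,0,0],[0,0,-35,0,0,0],[0,0,-60,0,0,0],[0,0,-69,0,0,0],[0,0,-69,0,0,0]]]'; python3 -m pendant '[[[0,0,0,0,0,0],[0,0,0,0,0,0],[0,0,0,0,0,0],[0,0,0,0,0,0],[0,0,0,0,0,0],[0,0,0,0,0,0]]]' 1
```

```text
clock: 12.22
tool_pos: [0.5358, -0.2811, 0.0213]
orientation: [-180.0, -0.0, -175.0]
force: [-0.4, -0.0, 0.3]
opening: 0.0878
clock: 12.98
tool_pos: [0.536, -0.2812, 0.0219]
orientation: [-180.0, 0.0, -175.0]
force: [-2.3, 0.7, 6.1]
opening: 0.0645
```

```bash
python3 -m pendant '[[[0,0,0,0,0,0],[0,0,0,0,0,0],[0,0,15,0,0,0],[0,0,40,0,0,0],[0,0,80,0,0,0],[0,0,120,0,0,0],[0,0,140,0,0,0],[0,0,140,0,0,0]]]'
python3 - <<'E'
from h import *
s=cam('wrist','w2'); t=cam('scene','s7')
W=cloud(t).reshape(-1,3); p=W[(W[:,2]>.05)&(abs(W[:,0]-.537)<.06)&(abs(W[:,1]+.28)<.06)&(W[:,2]<.21)]
print(len(p),np.percentile(p[:,2],[1,5,50,95]) if len(p) else 0)
cv2.imwrite('pics/crop4.png',np.hstack([cv2.resize(s['pixels'][:,:,::-1],(400,300)),cv2.resize(t['pixels'][90:270,130:370,::-1],(400,300))]))
E
```

```text
clock: 13.98
tool_pos: [0.5367, -0.2812, 0.1635]
orientation: [-179.9, 0.2, -175.0]
force: [-0.5, -0.6, -2.7]
opening: 0.0645
431 [0.14113739 0.14615987 0.18022983 0.20372988]
```

View pics/crop4.png

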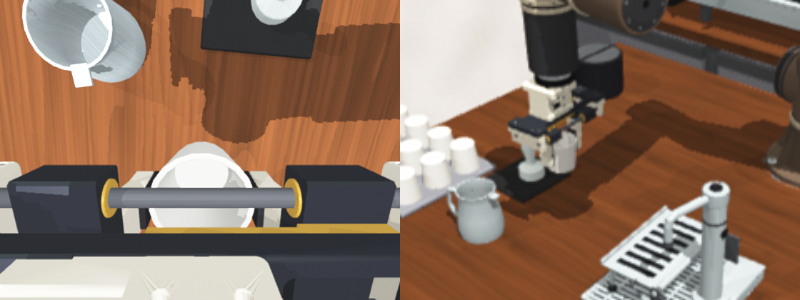

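The cup is held level between the jaws, and its foot is 23 mm above the TCP offset plane, as planned. Carrying it to the step.

```bash
python3 -m pendant '[[[2,20,10,0,0,0],[6,60,20,0,0,0],[11,100,20,0,0,0],[16,145,20,0,0,0],[21,190,20,0,0,0],[26,230,20,0,0,0],[30,262,20,0,0,0],[32,280,15,0,0,0],[32,286,0,0,0,0],[32,286,-20,0,0,0]]]'; python3 -m pendant '[[[0,0,-10,0,0,0],[0,0,-16,0,0,0],[0,0,-19,0,0,0],[0,0,-19,0,0,0]]]'
```

```text
clock: 15.32
tool_pos: [0.5673, 0.005, 0.1398]
orientation: [-180.0, -0.0, -174.9]
force: [-0.7, -0.3, -3.2]
opening: 0.0642
clock: 15.82
tool_pos: [0.5679, 0.0048, 0.1223]
orientation: [-180.0, 0.0, -175.0]
force: [-0.8, -0.4, -1.2]
opening: 0.0648
```

```bash
python3 -m pendant '[[[0,0,-1,0,0,0],[0,0,-1,0,0,0],[0,0,-1,0,0,0]]]'
```

```text
clock: 16.2
tool_pos: [0.5678, 0.005, 0.1214]
orientation: [180.0, 0.0, -175.0]
force: [0.3, 0.6, -2.1]
opening: 0.0648
```

```bash
python3 -m pendant '[[[0,0,-1,0,0,0],[0,0,-1,0,0,0],[0,0,-1,0,0,0]]]'
```

```text
clock: 16.58
tool_pos: [0.5678, 0.005, 0.1202]
orientation: [-180.0, -0.0, -175.0]
force: [0.6, 0.2, -1.8]
opening: 0.0647
```

```bash
python3 -m pendant '[[[0,0,-1,0,0,0],[0,0,-1,0,0,0],[0,0,-1,0,0,0]]]'
```

```text
clock: 16.95
tool_pos: [0.5679, 0.0051, 0.1195]
orientation: [180.0, 0.0, -175.0]
force: [-1.7, 1.9, 4.4]
opening: 0.0645
```

```bash
python3 -m pendant '[[[0,0,-1,0,0,0],[0,0,-1,0,0,0],[0,0,-1,0,0,0]]]'
```

```text
clock: 17.32
tool_pos: [0.5679, 0.0052, 0.1192]
orientation: [180.0, 0.0, -174.9]
force: [-5.1, 3.6, 10.4]
opening: 0.0644
```

```bash
python3 -m pendant '[[[0,0,1.2,0,0,0],[0,0,1.2,0,0,0]]]'; python3 -m pendant '[[[0,0,0,0,0,0],[0,0,0,0,0,0],[0,0,0,0,0,0],[0,0,0,0,0,0],[0,0,0,0,0,0],[0,0,0,0,0,0],[0,0,0,0,0,0]]]' -1
```

```text
clock: 17.58
tool_pos: [0.5679, 0.005, 0.1195]
orientation: [180.0, 0.0, -175.0]
force: [-2.5, 2.2, 4.4]
opening: 0.0649
clock: 18.45
tool_pos: [0.5678, 0.005, 0.1194]
orientation: [180.0, 0.0, -175.0]
force: [0.3, 0.9, -0.1]
opening: 0.0875
```

```bash
python3 -m pendant '[[[0,0,15,0,0,0],[0,0,60,0,0,0],[0,0,110,0,0,0],[0,0,160,0,0,0],[0,0,180,0,0,0],[-30,-40,180,0,0,0],[-60,-90,180,0,0,0],[-60,-140,180,0,0,0],[-60,-180,180,0,0,0],[-60,-180,180,0,0,0]]]'
python3 - <<'E'
from h import *
t=cam('top','t8'); s=cam('scene','s8'); 
for q in(t,s):
    F=font(cloud(q)).reshape(-1,3)*1000
    p=F[(F[:,2]>148)&(F[:,2]<170)&(abs(F[:,0])<60)&(abs(F[:,1]+100)<60)]
    print('cup',len(p),cv2.minEnclosingCircle(p[:,:2].astype(np.float32)),np.percentile(p[:,2],90))
    p=F[(F[:,2]>257)&(F[:,2]<275)&(abs(F[:,0])<60)&(abs(F[:,1])<60)]; print('hubtop',p.mean(0),p.min(0),p.max(0))
    p=F[(F[:,2]>205)&(F[:,2]<256.5)&(np.hypot(F[:,0],F[:,1])>88)&(np.hypot(F[:,0],F[:,1])<112)&(F[:,0]>20)]; print('spout end',len(p),p.mean(0),p.min(0),p.max(0))
a=t['pixels'][140:270,190:320,::-1]; b=s['pixels'][165:305,230:370,::-1]
cv2.imwrite('pics/crop5.png',np.hstack([cv2.resize(a,(400,400),interpolation=2),cv2.resize(b,(400,400),interpolation=2)]))
E
```

```text
clock: 19.7
tool_pos: [0.5073, -0.1773, 0.3004]
orientation: [-180.0, 0.0, -175.1]
force: [-0.2, -0.3, -0.6]
opening: 0.0877
cup 5 ((-18.496091842651367, -124.26876068115234), 3.2963333129882812) 158.46751064851884<stdin>:7: RuntimeWarning: Mean of empty slice.
  ret = um.true_divide(
Traceback (most recent call last):
ValueError: zero-size array to reduction operation minimum which has no identity
```

The arm blocks the top view, so I'll use the scene camera.

Run:
```python
from h import *
s=cam('scene','s8'); q=s
F=font(cloud(q)).reshape(-1,3)*1000; r=np.hypot(F[:,0],F[:,1])
p=F[(F[:,2]>145)&(F[:,2]<170)&(abs(F[:,0])<60)&(abs(F[:,1]+100)<60)]
print('cup',len(p),cv2.minEnclosingCircle(p[:,:2].astype(np.float32)),np.percentile(p[:,2],[5,50,95]))
p=F[(F[:,2]>257)&(F[:,2]<275)&(r<60)]; print('hubtop',len(p),p.mean(0),p.min(0),p.max(0))
p=F[(F[:,2]>205)&(F[:,2]<256.5)&(r>85)&(r<115)]; print('spout end',len(p),np.median(p,0),p.min(0),p.max(0))
cv2.imwrite('pics/crop5.png',cv2.resize(s['pixels'][165:305,230:370,::-1],(560,560),interpolation=2))
```

```text
cup 139 ((-2.3791632652282715, -100.05766296386719), 35.482906341552734) [145.82763526 153.6493881  158.80220314]
hubtop 129 [  2.78812989   1.56746142 261.28499295] [-23.46864153 -19.68348922 257.09268195] [ 53.16679583  20.44049997 266.48407902]
spout end 113 [ 97.30507165 -23.61270546 234.59421586] [ 82.71626013 -32.94843399 205.10676585] [103.93023176 -16.63193283 256.12124734]
```

View pics/crop5.png

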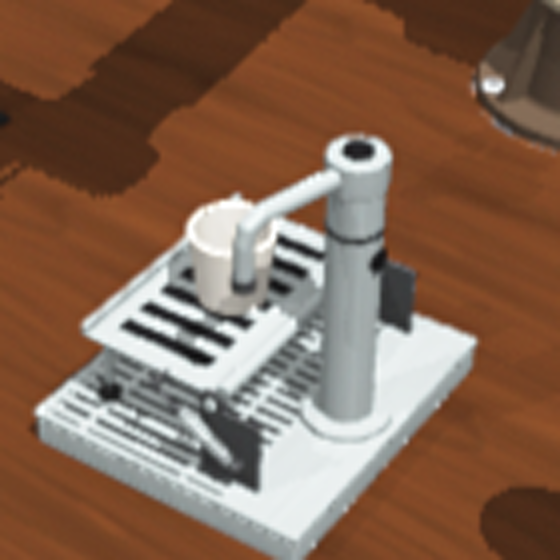

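The cup stands on the step centred at font (-2,-102). The spout is at about (97,-24), or roughly 1.33 rad. I'll sweep it with the shut fingers at radius 75 mm.

Run:
```python
from h import *
from math import *
c,s=cos(A),sin(A); o=get_obs(); print(o['tool_pos'],o['orientation'])
p0=None
for f in [1.75,1.57,1.4,1.25,1.1,.95,.8,.65,.5,.35,.2,.1,.05,0,-.015]:
    x=75*sin(f)+16.5*cos(f); y=-75*cos(f)+16.5*sin(f)
    w=np.array([559.5+x*c-y*s,107.3+x*s+y*c])
    if p0 is None:p0=w;print('start',w-o['tool_pos'][:2]*1000)
    print(f,(w-p0).round(),round(degrees(f-1.57)))
```

```text
[ 0.50772233 -0.17479097  0.30002364] [ 1.79997751e+02  4.47093700e-02 -1.74972613e+02]
start [119.75458908 317.81754564]
1.75 [0. 0.] 10
1.57 [  5. -13.] 0
1.4 [  8. -25.] -10
1.25 [  9. -37.] -18
1.1 [  8. -48.] -27
0.95 [  5. -60.] -36
0.8 [  1. -70.] -44
0.65 [ -5. -80.] -53
0.5 [-13. -89.] -61
0.35 [-21. -97.] -70
0.2 [ -31. -103.] -78
0.1 [ -38. -106.] -84
0.05 [ -41. -108.] -87
0 [ -45. -109.] -90
-0.015 [ -46. -109.] -91
```

```bash
python3 -m pendant '[[[20,50,0,0,0,0],[40,105,0,0,0,0],[60,160,0,0,0,0],[80,212,0,0,0,0],[100,265,0,0,0,0],[115,305,0,0,0,0],[120,318,0,0,0,0],[120,318,-30,0,0,0],[120,318,-60,0,0,0],[120,318,-68,0,0,0]]]' 1
```

```text
clock: 21.1
tool_pos: [0.6264, 0.1429, 0.2298]
orientation: [-179.9, -0.2, -174.9]
force: [0.7, -0.7, 1.0]
opening: 0.0002
```

```bash
python3 -m pendant '[[[3,-7,0,0,0,0],[5,-13,0,0,0,0],[8,-25,0,0,0,-10],[9,-37,0,0,0,-18],[8,-48,0,0,0,-27],[5,-60,0,0,0,-36],[1,-70,0,0,0,-44],[-5,-80,0,0,0,-53],[-13,-89,0,0,0,-61],[-21,-97,0,0,0,-70]]]'
```

```text
clock: 22.35
tool_pos: [0.608, 0.0453, 0.2332]
orientation: [179.8, 0.1, 114.7]
force: [1.4, 1.7, -0.2]
opening: 0.0003
```

```bash
python3 -m pendant '[[[-5,-3,0,0,0,-4],[-10,-6,0,0,0,-8],[-15,-8,0,0,0,-13],[-20,-11,0,0,0,-17],[-24,-12,0,0,0,-20],[-24,-12,0,0,0,-20]]]'; python3 -m pendant '[[[5,0,0,0,0,0],[15,1,0,0,0,0],[30,3,0,0,0,0],[50,5,20,0,0,0],[50,5,70,0,0,0],[50,20,100,0,0,0],[50,70,130,0,0,0],[50,120,140,0,0,0],[50,170,140,0,0,0],[50,170,140,0,0,0]]]'
python3 - <<'E'
from h import *
for n in('scene','top'):
    s=cam(n,n+'9')
    F=font(cloud(s)).reshape(-1,3)*1000; r=np.hypot(F[:,0],F[:,1])
    p=F[(F[:,2]>145)&(F[:,2]<170)&(abs(F[:,0])<60)&(abs(F[:,1]+100)<60)]
    if len(p):print('cup',len(p),cv2.minEnclosingCircle(p[:,:2].astype(np.float32)),np.percentile(p[:,2],[5,50,95]))
    p=F[(F[:,2]>205)&(F[:,2]<258)&(r>85)&(r<115)]
    if len(p):print('spout end',len(p),np.median(p,0),p.min(0),p.max(0))
a=cv2.imread('pics/top9.png')[140:270,190:320]; b=cv2.imread('pics/scene9.png')[165:305,230:370]
cv2.imwrite('pics/crop6.png',np.hstack([cv2.resize(a,(400,400),interpolation=2),cv2.resize(b,(400,400),interpolation=2)]))
E
```

```text
clock: 23.1
tool_pos: [0.5833, 0.0335, 0.2328]
orientation: [179.9, -0.0, 95.0]
force: [0.4, -0.6, -0.1]
opening: 0.0004
clock: 24.35
tool_pos: [0.6332, 0.2076, 0.3699]
orientation: [-179.9, 0.0, 95.3]
force: [0.8, 0.1, -0.7]
opening: 0.0005
cup 192 ((-0.30173248052597046, -101.68318939208984), 34.7534065246582) [145.85923404 153.23655434 158.64460037]
spout end 77 [  3.48100913 -95.51968212 228.89764875] [  -3.46946494 -104.73685075  205.3821428 ] [  9.34036457 -85.8552622  255.97125654]
cup 108 ((-0.3597814440727234, -100.74903106689453), 32.49578857421875) [147.6076361  156.67746813 163.00931671]
spout end 51 [ -3.7194621  -98.35298846 248.36312121] [  -7.74022555 -108.27087158  205.86768198] [  5.669642   -85.69678293 257.24019607]
```

View pics/crop6.png

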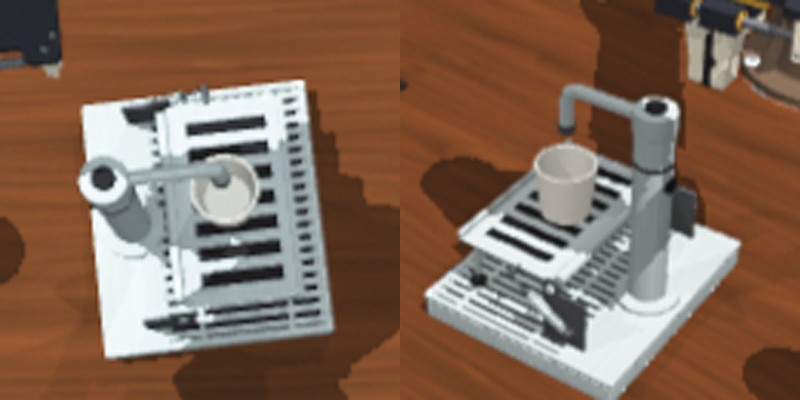

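The spout outlet is over the cup, the step is level and the arm is well clear. Handing in.

```bash
python3 -c "
from plant import *
print(get_obs()['clock'],get_obs()['force']); print(close_job())"
```

```text
24.45 [ 0.0183409   0.45461396 -0.19384629]
the job is handed in; nothing more can be done
None
```

I handed the job in at 24.5 s: the step is down, the cup stands on it, and the spout is over the cup. `close_job()` gave no verdict, so the results below are from my own checks.

- **Step:** I pushed it past its spring from behind with shut fingers; readings stayed under about 8 N. After it snapped down, I pressed the free edge until it went solid at about 11 N, below the 20 N limit. The depth images then showed it level. I did not measure the foot contact directly once I had let go.
- **Cup:** I gripped it near its rim and set it down in the middle of the step, then released it. The lowering peaked at about 10 N, and I eased off before opening the jaws. The last images show it upright at about x 0, y -101 mm in the font frame.
- **Spout:** I swept it round with the shut fingers. The scene and top views put its end at about x +3 and -4 mm, y -96 and -98 mm. That is within about 7 mm of the cup's middle, against 18 mm allowed.
- **Bystanders:** I kept away from the pitcher, tamper and paper cups and did not touch them knowingly, but I did not measure them again at the end.
- **Robot at hand-in:** It was clear of everything, and the force reading was only noise.

No check failed. One picture taken after placing the cup was useless because the arm blocked the top camera, so I used the scene camera instead.

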